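Sort turned lamp parts by metal into the stock trays

TASK

Sort the five turned lamp parts on the bench by their metal, whatever their shape: both brass parts into the yellow tray, both copper parts into the red tray, the aluminium one into the blue tray. Set each down gently without dropping it, so that it stands upright flat on the tray's floor, inside the lip, and let it go. Leave the tape measure and the small white opal glass among them where they are.

Things in the scene. Friction and masses are not known exactly. Their poses are not given: they have to be found in the camera images.
- brass_cup_center (a point): Yellow brass lampholder cup: a plain upright brass cylinder 42 mm across (44 mm foot rim, 7 mm high), smooth side up to 42 mm, rounded shoulder, 14 mm stub on top; 60 mm tall, about 120 g. This point is on its axis, half-way up (30 mm above its underside); z is up
- brass_finial_center (a point): Yellow brass lamp finial: a brass foot disc 44 mm across, a straight barrel 30 mm across from 11 to 42 mm up, an 18 mm ball on top; 60 mm tall, about 140 g. This point is on its axis, half-way up (30 mm above its underside); z is up
- copper_cup_center (a point): Reddish copper lampholder cup: a plain upright copper cylinder 42 mm across (44 mm foot rim, 7 mm high), smooth side up to 42 mm, rounded shoulder, 14 mm stub on top; 60 mm tall, about 120 g. This point is on its axis, half-way up (30 mm above its underside); z is up
- copper_finial_center (a point): Reddish copper lamp finial: a copper foot disc 44 mm across, a straight barrel 30 mm across from 11 to 42 mm up, an 18 mm ball on top; 60 mm tall, about 140 g. This point is on its axis, half-way up (30 mm above its underside); z is up
- alu_cup_center (a point): Silvery aluminium lampholder cup: a plain upright aluminium cylinder 42 mm across (44 mm foot rim, 7 mm high), smooth side up to 42 mm, rounded shoulder, 14 mm stub on top; 60 mm tall, about 70 g. This point is on its axis, half-way up (30 mm above its underside); z is up
- yellow_tray_floor (a point): Yellow stock tray, bolted down, 100 mm (its x) by 170 mm (its y, the long way), all round a low lip 3 mm thick whose top is 14 mm above the bench; its floor is 4 mm above the bench. This point is the middle of that floor. It is for the brass parts; two parts stand side by side along its y, about 42 mm either way from the middle
- red_tray_floor (a point): Red stock tray, bolted down, 100 mm (its x) by 170 mm (its y, the long way), all round a low lip 3 mm thick whose top is 14 mm above the bench; its floor is 4 mm above the bench. This point is the middle of that floor. It is for the copper parts; two parts stand side by side along its y, about 42 mm either way from the middle
- blue_tray_floor (a point): Blue stock tray, bolted down, 100 mm (its x) by 170 mm (its y, the long way), all round a low lip 3 mm thick whose top is 14 mm above the bench; its floor is 4 mm above the bench. This point is the middle of that floor. It is for the aluminium parts (one only)
- tape_center (a point): Small black tape measure with an orange disc on top, 32 x 30 x 26 mm, loose on the bench among the parts, to be left alone. This point is its centre
- opal_center (a point): Small white opal glass bulb shade, 36 mm across and 37 mm tall, standing loose on its neck among the parts, to be left alone. This point is on its axis, 18 mm up
There are look-alikes about, which are no part of the job. Leave any black, pink or turquoise look-alike of the part that bears copper_finial_center alone.

How it is judged:
At the end, for the whole second after the job is handed in: Brass parts in the yellow, copper in the red, aluminium in the blue tray: each within 30 mm (x) and 65 mm (y) of the tray's middle, its centre 24 to 36 mm above the tray's floor, upright within 0.12 rad, released, at rest (under 0.02 m/s) (x of brass_cup_center in the frame of yellow_tray_floor between -0.03 and 0.03 m and y of brass_cup_center in the frame of yellow_tray_floor between -0.065 and 0.065 m and z of brass_cup_center in the frame of yellow_tray_floor between 0.024 and 0.036 m and angle between each of brass_cup_center, brass_finial_center, copper_cup_center, copper_finial_center, alu_cup_center's own z axis and vertical below 0.12 rad and linear speed of each of brass_cup, brass_finial, copper_cup, copper_finial, alu_cup below 0.02 m/s and contact force between the fingers and brass_cup below 0.05 N and x of brass_finial_center in the frame of yellow_tray_floor between -0.03 and 0.03 m and y of brass_finial_center in the frame of yellow_tray_floor between -0.065 and 0.065 m and z of brass_finial_center in the frame of yellow_tray_floor between 0.024 and 0.036 m and contact force between the fingers and brass_finial below 0.05 N and x of copper_cup_center in the frame of red_tray_floor between -0.03 and 0.03 m and y of copper_cup_center in the frame of red_tray_floor between -0.065 and 0.065 m and z of copper_cup_center in the frame of red_tray_floor between 0.024 and 0.036 m and contact force between the fingers and copper_cup below 0.05 N and x of copper_finial_center in the frame of red_tray_floor between -0.03 and 0.03 m and y of copper_finial_center in the frame of red_tray_floor between -0.065 and 0.065 m and z of copper_finial_center in the frame of red_tray_floor between 0.024 and 0.036 m and contact force between the fingers and copper_finial below 0.05 N and x of alu_cup_center in the frame of blue_tray_floor between -0.03 and 0.03 m and y of alu_cup_center in the frame of blue_tray_floor between -0.065 and 0.065 m and z of alu_cup_center in the frame of blue_tray_floor between 0.024 and 0.036 m and contact force between the fingers and alu_cup below 0.05 N); the robot touches nothing.
It fails at once if the tape measure is moved more than 15 mm or tipped over (distance of tape_center from where it was at the start of the episode above 0.015 m or angle between tape_center's own z axis and vertical above 0.5 rad).
It fails at once if the small opal glass is moved more than 15 mm or tipped over (distance of opal_center from where it was at the start of the episode above 0.015 m or angle between opal_center's own z axis and vertical above 0.5 rad).
It fails at once if a lamp part is dropped (falls free of the fingers faster than 0.6 m/s, a drop of about 18 mm) ((linear speed of brass_cup above 0.6 m/s and contact force between the fingers and brass_cup below 0.05 N) or (linear speed of brass_finial above 0.6 m/s and contact force between the fingers and brass_finial below 0.05 N) or (linear speed of copper_cup above 0.6 m/s and contact force between the fingers and copper_cup below 0.05 N) or (linear speed of copper_finial above 0.6 m/s and contact force between the fingers and copper_finial below 0.05 N) or (linear speed of alu_cup above 0.6 m/s and contact force between the fingers and alu_cup below 0.05 N)).
It also fails if it takes over 109 s, if anything falls off the work surface, if the arm or the gripper's body presses on something with over 40 N, if the wrist force passes 120 N, or if a joint passes its speed limit or range.

ROBOT

A 7-joint arm with a two-finger parallel gripper is mounted at the origin on the work surface. World frame = base frame: x ahead of the robot, y to its left, z up, the work surface at z = 0. Lengths are in m, angles in rad, forces in N, time in s.
With the tool pointing down it reaches from about 0.4 to 0.875 m from the base axis. Payload 19.3 kg.
Tool frame: the origin (TCP) lies at the very end of the fingers, on their centre line; the grasp point (between the pads) lies 19 mm behind it; z points along the fingers, y is the line along which they close (so a half turn about z gives the same grasp; the last joint's range is limited). The gripper opens to 85 mm and grips with 20 to 120 N. Pads are 22 mm wide; open, the fingers measure 114 mm over their backs; the gripper's body (76 mm by 85 mm) begins 54 mm behind the grasp point. The pads swing forward as they close: fully open they stand 13 mm farther back than shut.
Start: joints at [-1.246, 0.521, -0.036, 1.599, 0.021, 1.021, -0.113], TCP at [0.24, 0.577, 0.231] pointing down, gripper open.
Joint ranges: [-2.91, 2.91], [-0.3, 2.13], [-1.5, 1.42], [0.17, 2.43], [-1.26, 4.41], [0.16, 1.93], [-2.52, 2.52]. Speed limits (rad/s): [1.89, 1.89, 2.39, 2.39, 3.01, 3.01, 3.01].

INTERFACE

Orientations are given as [roll, pitch, yaw] about the fixed x, y, z axes, in that order (R = Rz(yaw) Ry(pitch) Rx(roll)).
In Python, from workcell import bot gives the robot as it stands.
- The arm moves only by the tool jog_arm, never from a script. Its argument "motion" is a list of rows, each a list of 5 numbers: the shift along the tool's x, y, z scaled (see below), then the turn about the tool's z scaled (see below), then the opening, from 0 (shut) to 1 (fully open). A call has 1 to 12 rows; each row shifts and turns the commanded pose from where the row before left it, along the tool's axes as they then stand; what a row does not reach is not made up. The controller multiplies each number of a shift by 30 mm and each number of a turn by 0.08 rad. A row lasts 1/10 s, in which the tool goes at most 50 mm and 8.59 degrees, less where a joint would pass 70% of its speed; a pose out of reach is approached as far as the arm can. A call with a number of a shift or a turn outside -1 to 1 is refused whole. A call with a gripper value outside its range is refused whole. The fingers move at their own pace and stop on an object; "newtons" is the grip in N (left out, the last holds). Time passes only in rows, so rows that do not move let the fingers close. It gives the time, the measured TCP pose, the force, the opening and the grip force at its end, in the units of the state.
- bot.observe(): the state, without advancing time (a new reading comes with each control period).
- bot.grab_frame(name): name is "scene" or "top"; returns a dict with "pixels" (420x560x3 uint8, red, green, blue), "fovy" (degrees; the focal length in pixels is half the picture's height over the tangent of half this angle, whatever the lens; pixels are square), "cx", "cy" (the principal point, pixels), "rvec" (rotation vector, rad) and "tvec" (3), from world to camera coordinates, as OpenCV has them. Camera axes: x right, y down, z forward; pixel columns grow to the right and rows downward; lengths in m; the calibration is good to about 2 mm. A picture is of the moment at which its call begins. There is no depth.
- bot.job_done(): hands the job in; it is judged then, once.
The state is a dict: "clock": time; "qpos": joint angles; "qd": joint speeds; "joint_efforts": joint torques, N m; "position": TCP position; "tool_rot": TCP orientation; "force": force on the tool from outside, world axes, zero at the start; "moment": the same for the moment, N m; "grip_width": finger opening in m; "finger_force": force on a finger pad.
Only numpy, scipy, OpenCV 4.12 (cv2) and the standard library are available. Lean on these libraries where they do the work, as an engineer would, in place of code of your own. Each camera call takes 0.05 s, during which the arm holds its last target. There are 200 camera calls.

## Working session

There is one attempt and no reset: what is moved stays moved. The work goes in short steps, Python scripts to look and compute and a tool call to move; the robot and the scene stay as the last step left them, time stands still between calls to the robot, and variables do not carry over. Pictures are saved under pics/ and viewed, at most 14 in all, crops included, and the job is handed in when it is done.

Besides the shell and the picture viewer there is one more tool, called after "Request:" as name(argument=value, ...) on one line, values as JSON. jog_arm: Moves the arm, as the interface text tells. Shifts and turns lie within -1 to 1; 1 stands for 30 mm of shift or 0.08 rad of turn. Its arguments: {"type":"object","properties":{"motion":{"type":"array","items":{"type":"array","items":{"type":"number"}}},"newtons":{"type":"number"}},"required":["motion"]}

```bash
mkdir -p pics
python3 - <<'E'
from workcell import bot
import cv2,pickle
for n in("scene","top"):
    f=bot.grab_frame(n); pickle.dump(f,open(n+".pkl","wb")); cv2.imwrite(f"pics/{n}0.png",cv2.resize(f["pixels"][:,:,::-1],(800,600),interpolation=cv2.INTER_CUBIC))
    print(n,f["fovy"],f["cx"],f["cy"],f["rvec"],f["tvec"])
s=bot.observe();print(s)
E
```

```text
scene 49.31646308622518 273.8461296573193 210.70857019842808 [ 1.30763093  2.40367343 -0.77172679] [ 0.30946097 -0.37850185  1.34145216]
top 55.35768890232512 276.5487625700274 207.647116504931 [ 2.16072287 -2.16306134  0.12688359] [-0.00992505  0.59121507  0.81258492]
{'clock': 0.1, 'qpos': array([-1.24620002,  0.52192973, -0.0363323 ,  1.59994964,  0.02122319,
        1.02109094, -0.11279147]), 'qd': array([ 4.51650235e-04, -3.66074417e-05, -8.98684523e-04, -1.22399604e-04,
       -6.84056437e-04,  2.14455265e-04,  1.02427143e-03]), 'joint_efforts': array([ 5.28705481e-03, -9.28486991e+01,  1.98510580e+00, -3.70532620e+01,
        1.82471395e-02,  5.46275871e-03,  2.10099910e-05]), 'position': array([0.24030741, 0.57663262, 0.2307991 ]), 'tool_rot': array([-3.14060442e+00,  8.63421181e-05,  2.74681027e+00]), 'force': array([ 0.03944814,  0.50291025, -0.05771183]), 'moment': array([-0.02098803, -0.02495076,  0.00805213]), 'finger_force': 0.0, 'grip_width': 0.08548526761613492}
```

View pics/scene0.png

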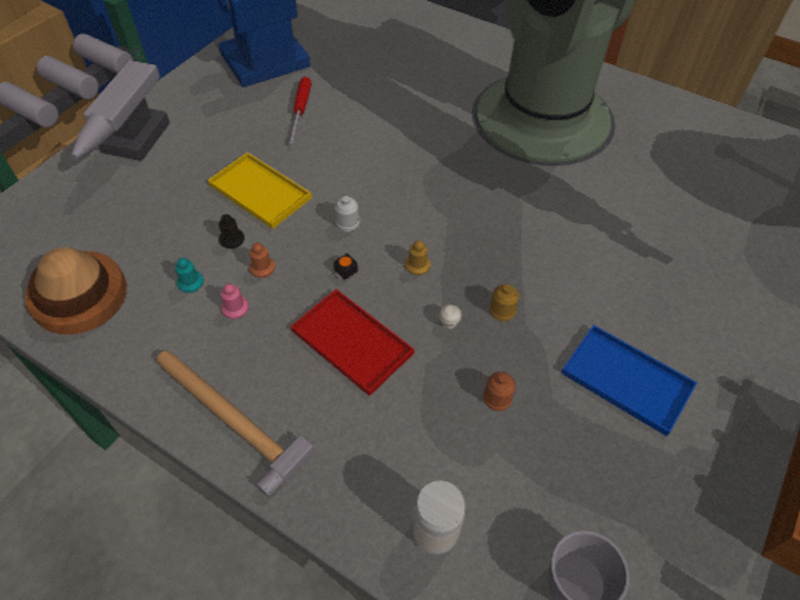

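View pics/top0.png

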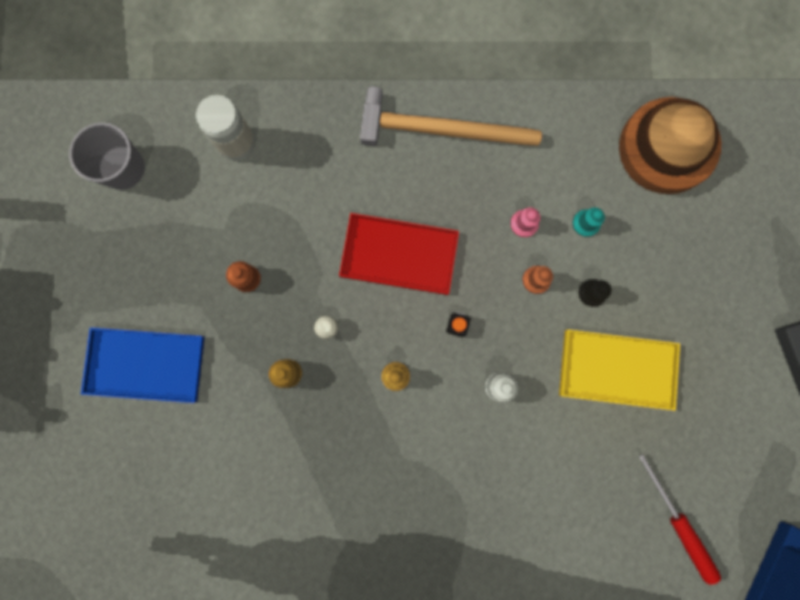

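Candidates (800-scale top view): copper finial (538,279) reddish; its look-alikes are pink (526,222), turquoise (588,221) and black (594,292). Brass finial (396,376), brass cup (285,373), copper cup (242,276), aluminium cup (502,388), which could be confused with the opal (325,327). The tape is at (459,325). Next, a closer crop to check this.

```bash
cat > h.py <<'E'
import numpy as np,cv2
def K(f):
    F=f["pixels"].shape[0]/2/np.tan(np.radians(f["fovy"])/2); return np.array([[F,0,f["cx"]],[0,F,f["cy"]],[0,0,1.]])
def ray(f,uv,z):
    R=cv2.Rodrigues(np.array(f["rvec"],float))[0]; t=np.array(f["tvec"],float)
    c=-R.T@t; out=[]
    for u,v in uv:
        d=R.T@np.linalg.inv(K(f))@[u,v,1]; out.append(c+d*(z-c[2])/d[2])
    return np.array(out)
def proj(f,P): return cv2.projectPoints(np.array(P,float),np.array(f["rvec"],float),np.array(f["tvec"],float),K(f),None)[0][:,0]
E
python3 - <<'E'
import pickle,cv2,numpy as np
from h import *
t=pickle.load(open("top.pkl","rb"));s=pickle.load(open("scene.pkl","rb"))
im=t["pixels"][:,:,::-1]
a=cv2.resize(im[180:285,150:310],(800,525),interpolation=cv2.INTER_CUBIC)
b=cv2.resize(im[180:285,260:420],(800,525),interpolation=cv2.INTER_CUBIC)
cv2.imwrite("pics/tl.png",a);cv2.imwrite("pics/tr.png",b)
cv2.imwrite("pics/sc.png",cv2.resize(s["pixels"][130:290,150:370,::-1],(800,582),interpolation=cv2.INTER_CUBIC))
E
```

```text
(no output)
```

View pics/tl.png

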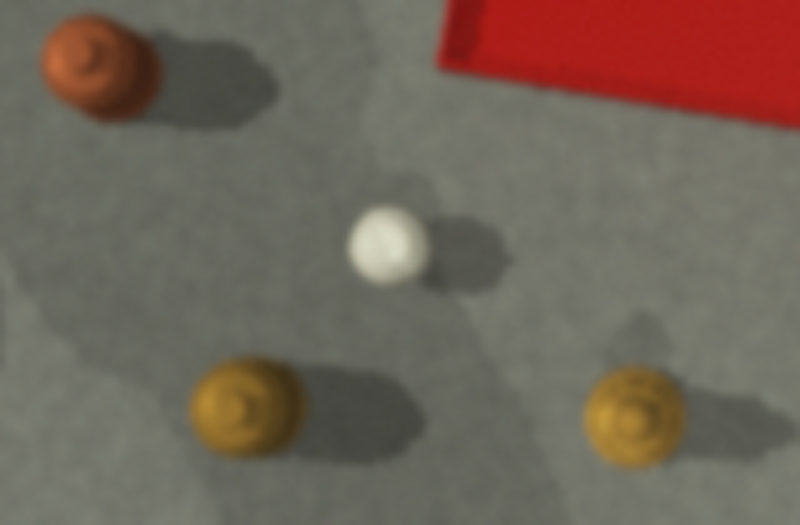

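View pics/tr.png

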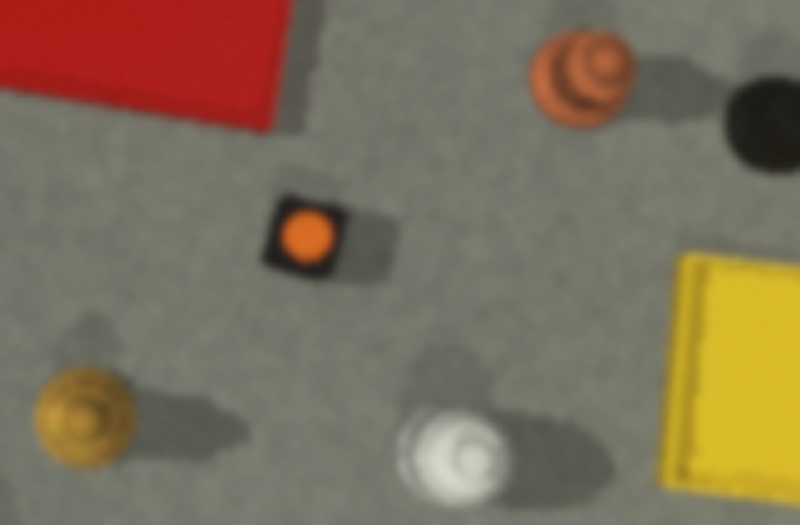

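View pics/sc.png

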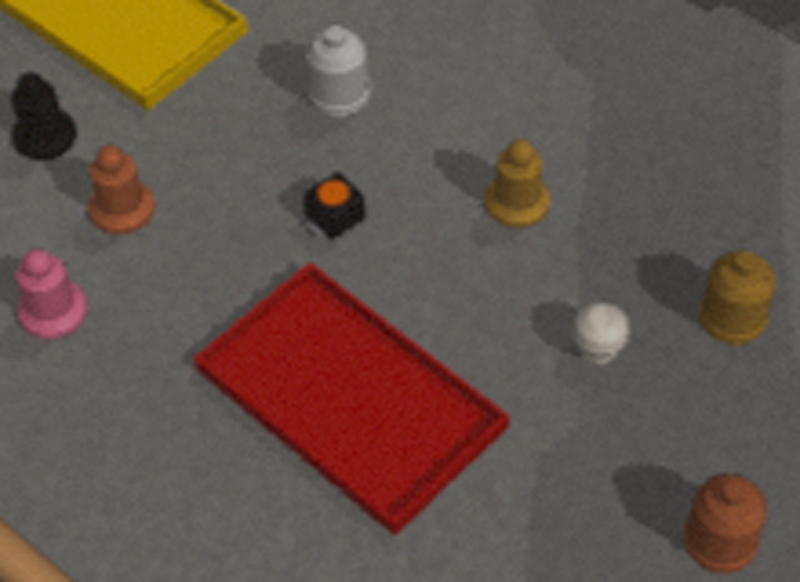

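Identities are confirmed. Stubs and balls in the crops: copper cup (92,54), brass cup (240,407), brass finial (634,415) in the left crop; copper finial (610,62), aluminium (478,457), tape (308,236) in the right crop; opal (390,245) in the left.

Run:
```python
import pickle
from h import *
np.set_printoptions(precision=4,suppress=True)
t=pickle.load(open("top.pkl","rb"));s=pickle.load(open("scene.pkl","rb"))
L=lambda x,y:((x+.5)/5-.5+150,(y+.5)/5-.5+180)
Rr=lambda x,y:((x+.5)/5-.5+260,(y+.5)/5-.5+180)
S=lambda x,y:((x+.5)*.275-.5+150,(y+.5)*.275-.5+130)
for n,a,b,z in [("bcup",L(240,407),S(741,260),.06),("ccup",L(92,54),S(731,484),.06),("alu",Rr(478,457),S(335,36),.06),("bfin",L(634,415),S(519,153),.051),("cfin",Rr(608,64),S(110,160),.051),("bfin foot",L(634,417),S(518,198),.008),("cfin foot",Rr(580,79),S(121,204),.008),("tape",Rr(308,236),S(334,193),.026),("opal",L(390,245),S(602,328),.025)]:
    print(n,ray(t,[a],z)[0,:2],ray(s,[b],z)[0,:2])
for n,c in [("blue",[(90,328),(204,335),(197,402),(82,394)]),("red",[(351,214),(458,231),(448,294),(341,277)]),("yel",[(567,331),(681,343),(677,410),(561,397)])]:
    p=ray(t,(np.array(c)+.5)*.7-.5,.014)[:,:2]; print(n,p.mean(0),"long dir",(p[1]-p[0]+p[2]-p[3])/2,"short",(p[3]-p[0]+p[2]-p[1])/2)
for n,c in [("red",[(310,266),(508,422),(396,531),(197,358)])]:
    print(n,ray(s,[S(*q) for q in c],.010)[:,:2].mean(0))
c=[(596,328),(695,382),(669,431),(562,374)];print("blue",ray(s,(np.array(c)+.5)*.7-.5,.010)[:,:2].mean(0))
c=[(248,154),(311,192),(273,225),(209,181)];print("yel",ray(s,(np.array(c)+.5)*.7-.5,.010)[:,:2].mean(0))
```

```text
bcup [0.4799 0.149 ] [0.4793 0.1496]
ccup [0.6242 0.2132] [0.621  0.2157]
alu [ 0.4596 -0.1688] [ 0.4595 -0.1655]
bfin [ 0.4763 -0.0101] [ 0.4733 -0.0116]
cfin [ 0.621  -0.2287] [ 0.6212 -0.2282]
bfin foot [ 0.4746 -0.0101] [ 0.4748 -0.0096]
cfin foot [ 0.6211 -0.2276] [ 0.6222 -0.227 ]
tape [ 0.5511 -0.1054] [ 0.5494 -0.1052]
opal [0.5476 0.0936] [0.5464 0.094 ]
blue [0.4921 0.3665] long dir [-0.0113 -0.1717] short [-0.0988  0.0063]
red [ 0.66  -0.017] long dir [-0.0266 -0.1637] short [-0.0979  0.0155]
yel [ 0.4831 -0.3486] long dir [-0.0187 -0.1711] short [-0.0986  0.0121]
red [ 0.6603 -0.0156]
blue [0.4907 0.3709]
yel [ 0.481  -0.3468]
```

Positions: brass cup (.480,.149), copper cup (.623,.2145), alu (.4595,-.167), brass finial (.475,-.010), copper finial (.621,-.228); trays red (.660,-.0165), blue (.4915,.3685), yellow (.482,-.348). First I turn the tool to yaw π, so that tool x = −world x, tool y = world y and tool z is down.

Request:
jog_arm(motion=[[0, 0, 0.5, -0.5, 1], [0, 0, 0.7, -0.9, 1], [0, 0, 0.7, -0.9, 1], [0, 0, 0.7, -0.9, 1], [0, 0, 0.6, -0.9, 1], [0, 0, 0.3, -0.83, 1], [0, 0, 0, 0, 1], [0, 0, 0, 0, 1]], newtons=40)

```text
clock: 0.9
position: [0.2405, 0.5769, 0.1264]
tool_rot: [-3.141, -0.0, 3.139]
force: [-0.1, -0.4, 0.9]
grip_width: 0.0855
finger_force: 0.0
```

Request:
jog_arm(motion=[[-0.4, -0.38, 0, 0, 1], [-0.8, -0.75, 0, 0, 1], [-0.95, -0.9, 0, 0, 1], [-0.95, -0.9, 0, 0, 1], [-0.95, -0.9, 0, 0, 1], [-0.95, -0.9, 0, 0, 1], [-0.95, -0.9, 0, 0, 1], [-0.95, -0.9, 0, 0, 0.9], [-0.95, -0.9, 0, 0, 0.8], [-0.95, -0.9, 0, 0, 0.8], [-0.95, -0.9, 0, 0, 0.8], [-0.95, -0.9, 0, 0, 0.8]])

```text
clock: 2.1
position: [0.5629, 0.2707, 0.1272]
tool_rot: [3.141, 0.001, 3.139]
force: [-0.3, 0.5, 1.3]
grip_width: 0.0682
finger_force: 0.0
```

Request:
jog_arm(motion=[[-0.9, -0.85, 0, 0, 0.8], [-0.7, -0.7, 0, 0, 0.8], [-0.45, -0.4, 0, 0, 0.8], [0, 0, 0, 0, 0.8], [0, 0, 0, 0, 0.8]])

```text
clock: 2.6
position: [0.6223, 0.2148, 0.1265]
tool_rot: [3.141, -0.0, 3.141]
force: [-0.3, 0.3, -0.3]
grip_width: 0.0685
finger_force: 0.0
```

Request:
jog_arm(motion=[[0, 0, 0.6, 0, 0.8], [0, 0, 0.9, 0, 0.8], [0, 0, 0.9, 0, 0.8], [0, 0, 0.75, 0, 0.8], [0, 0, 0.4, 0, 0.8], [0, 0, 0.2, 0, 0.8], [0, 0, 0, 0, 0.8], [0, 0, 0, 0, 0.3], [0, 0, 0, 0, 0.3], [0, 0, 0, 0, 0.3], [0, 0, 0, 0, 0.3], [0, 0, 0, 0, 0.3]])

```text
clock: 3.8
position: [0.6233, 0.2147, 0.0152]
tool_rot: [3.141, 0.002, 3.141]
force: [-2.1, 0.8, 7.1]
grip_width: 0.0412
finger_force: 39.8
```

Request:
jog_arm(motion=[[0, 0, -0.3, 0, 0.3], [0, 0, -0.8, 0, 0.3], [0, 0, -0.9, 0, 0.3], [0, 0, -0.8, 0, 0.3], [-0.1, -0.3, -0.4, 0, 0.3], [-0.15, -0.8, -0.1, 0, 0.3], [-0.2, -0.95, 0, 0, 0.3], [-0.2, -0.95, 0, 0, 0.3], [-0.2, -0.95, 0, 0, 0.3], [-0.2, -0.95, 0, 0, 0.3], [-0.2, -0.8, 0, 0, 0.3], [-0.18, -0.5, 0, 0, 0.3]])

```text
clock: 5.0
position: [0.6657, 0.025, 0.1128]
tool_rot: [-3.141, -0.0, 3.139]
force: [-0.4, 0.1, -0.9]
grip_width: 0.0408
finger_force: 40.6
```

Request:
jog_arm(motion=[[0, -0.25, 0, 0, 0.3], [0, 0, 0, 0, 0.3], [0, 0, 0, 0, 0.3]])

```text
clock: 5.3
position: [0.6653, 0.0221, 0.1128]
tool_rot: [3.141, -0.0, -3.141]
force: [0.7, 0.4, -1.6]
grip_width: 0.0406
finger_force: 40.6
```

Request:
jog_arm(motion=[[0, 0, 0.4, 0, 0.3], [0, 0, 0.8, 0, 0.3], [0, 0, 0.8, 0, 0.3], [0, 0, 0.6, 0, 0.3], [0, 0, 0.3, 0, 0.3], [0, 0, 0.1, 0, 0.3], [0, 0, 0, 0, 0.3], [0, 0, 0, 0, 0.3]])

```text
clock: 6.1
position: [0.6661, 0.0209, 0.0237]
tool_rot: [3.141, 0.001, 3.141]
force: [0.1, -0.3, -1.0]
grip_width: 0.0408
finger_force: 40.6
```

Request:
jog_arm(motion=[[0, 0, 0.07, 0, 0.3], [0, 0, 0.05, 0, 0.3], [0, 0, 0, 0, 0.3]])

```text
clock: 6.4
position: [0.6655, 0.0208, 0.0192]
tool_rot: [-3.142, -0.0, 3.141]
force: [0.8, 0.2, -1.1]
grip_width: 0.0409
finger_force: 40.6
```

Request:
jog_arm(motion=[[0, 0, 0.03, 0, 0.3], [0, 0, 0, 0, 0.55], [0, 0, 0, 0, 0.7], [0, 0, 0, 0, 0.7], [0, 0, -0.3, 0, 0.7], [0, 0, -0.8, 0, 0.7], [0, 0, -0.9, 0, 0.7], [0, 0, -0.8, 0, 0.7], [0, 0, -0.5, 0, 0.7], [0.1, -0.4, 0, 0, 0.7], [0.2, -0.8, 0, 0, 0.75], [0.2, -0.95, 0, 0, 0.75]])

```text
clock: 7.6
position: [0.6497, -0.0441, 0.1165]
tool_rot: [3.142, -0.001, -3.141]
force: [1.1, 0.0, -0.1]
grip_width: 0.0642
finger_force: 0.0
```

Request:
jog_arm(motion=[[0.2, -0.95, 0, 0, 0.75], [0.2, -0.95, 0, 0, 0.75], [0.2, -0.95, 0, 0, 0.75], [0.2, -0.95, 0, 0, 0.75], [0.2, -0.95, 0, 0, 0.75], [0.18, -0.8, 0, 0, 0.75], [0, -0.5, 0, 0, 0.75], [0, -0.1, 0, 0, 0.75], [0, 0, 0, 0, 0.75], [0, 0, 0, 0, 0.75]])

```text
clock: 8.6
position: [0.6154, -0.2265, 0.1171]
tool_rot: [3.141, -0.0, -3.14]
force: [0.3, 1.2, -0.7]
grip_width: 0.0642
finger_force: 0.0
```

Request:
jog_arm(motion=[[-0.2, -0.05, 0.3, 0, 0.75], [0, 0, 0.8, 0, 0.75], [0, 0, 0.9, 0, 0.75], [0, 0, 0.8, 0, 0.75], [0, 0, 0.4, 0, 0.75], [0, 0, 0.13, 0, 0.75], [0, 0, 0, 0, 0.75], [0, 0, 0, 0, 0.15], [0, 0, 0, 0, 0.15], [0, 0, 0, 0, 0.15], [0, 0, 0, 0, 0.15], [0, 0, 0, 0, 0.15]])

```text
clock: 9.8
position: [0.6216, -0.2299, 0.0186]
tool_rot: [-3.141, 0.001, 3.141]
force: [-2.1, 1.1, 6.5]
grip_width: 0.0292
finger_force: 39.0
```

Run:
```python
from workcell import bot
import cv2
s=cv2.cvtColor(bot.grab_frame("scene")["pixels"],cv2.COLOR_RGB2BGR);t=cv2.cvtColor(bot.grab_frame("top")["pixels"],cv2.COLOR_RGB2BGR)
a=cv2.resize(s[100:300,130:390],(400,308));b=cv2.resize(t[130:300,180:420],(400,283))
cv2.imwrite("pics/m1.png",cv2.vconcat([cv2.resize(s[110:290,130:370],(780,585))]))
```

```text
(no output)
```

View pics/m1.png

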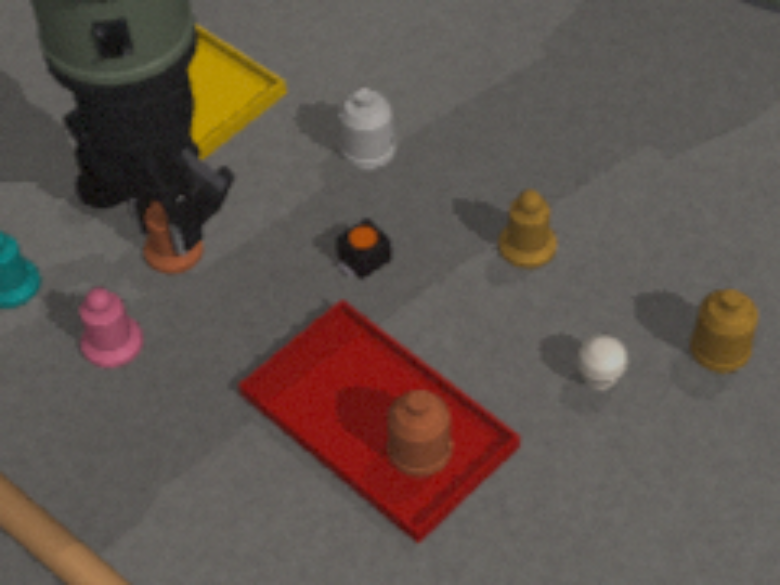

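The copper cup stands upright in the red tray (420,430) and the fingers hold the copper finial (175,235). Nothing else has moved.

Request:
jog_arm(motion=[[0, 0, -0.3, 0, 0.15], [0, 0, -0.8, 0, 0.15], [0, 0, -0.9, 0, 0.15], [0, 0, -0.8, 0, 0.15], [-0.1, 0.3, -0.4, 0, 0.15], [-0.15, 0.8, 0, 0, 0.15], [-0.2, 0.95, 0, 0, 0.15], [-0.2, 0.95, 0, 0, 0.15], [-0.2, 0.95, 0, 0, 0.15], [-0.15, 0.9, 0, 0, 0.15], [-0.08, 0.6, 0, 0, 0.15], [0, 0.25, 0, 0, 0.15]])

```text
clock: 11.1
position: [0.6537, -0.0561, 0.1133]
tool_rot: [3.141, -0.0, -3.14]
force: [-0.3, -0.3, -1.8]
grip_width: 0.0285
finger_force: 39.7
```

Request:
jog_arm(motion=[[0, 0.1, 0, 0, 0.15], [0, 0, 0.4, 0, 0.15], [0, 0, 0.8, 0, 0.15], [0, 0, 0.8, 0, 0.15], [0, 0, 0.6, 0, 0.15], [0, 0, 0.2, 0, 0.15], [0, 0, 0.1, 0, 0.15], [0, 0, 0, 0, 0.15], [0, 0, 0, 0, 0.15]])

```text
clock: 12.0
position: [0.6541, -0.0558, 0.0273]
tool_rot: [-3.142, 0.001, 3.141]
force: [-0.7, -0.3, -1.6]
grip_width: 0.0288
finger_force: 39.7
```

Request:
jog_arm(motion=[[0, 0, 0.08, 0, 0.15], [0, 0, 0.07, 0, 0.15], [0, 0, 0.03, 0, 0.15], [0, 0, 0, 0, 0.4], [0, 0, 0, 0, 0.6], [0, 0, 0, 0, 0.6], [0, 0, -0.3, 0, 0.6], [0, 0, -0.8, 0, 0.6], [0, 0, -0.9, 0, 0.6], [0, 0, -0.8, 0, 0.6], [0, 0, -0.4, 0, 0.7], [0.3, -0.2, 0, 0, 0.8]])

```text
clock: 13.2
position: [0.6457, -0.0609, 0.1187]
tool_rot: [3.141, 0.003, -3.141]
force: [-1.2, 0.5, -0.9]
grip_width: 0.0685
finger_force: 0.0
```

Request:
jog_arm(motion=[[0.8, -0.45, 0, 0, 0.8], [0.95, -0.55, 0, 0, 0.8], [0.95, -0.55, 0, 0, 0.8], [0.95, -0.55, 0, 0, 0.8], [0.95, -0.55, 0, 0, 0.8], [0.9, -0.5, 0, 0, 0.8], [0.5, -0.25, 0, 0, 0.8], [0.2, -0.1, 0, 0, 0.8], [0, 0, 0, 0, 0.8], [0, 0, 0, 0, 0.8]])

```text
clock: 14.2
position: [0.4595, -0.166, 0.1169]
tool_rot: [3.141, 0.001, -3.141]
force: [1.1, 0.6, 0.0]
grip_width: 0.0683
finger_force: 0.0
```

Request:
jog_arm(motion=[[0, -0.03, 0.4, 0, 0.8], [0, 0, 0.8, 0, 0.8], [0, 0, 0.9, 0, 0.8], [0, 0, 0.8, 0, 0.8], [0, 0, 0.35, 0, 0.8], [0, 0, 0.15, 0, 0.8], [0, 0, 0, 0, 0.8], [0, 0, 0, 0, 0.3], [0, 0, 0, 0, 0.3], [0, 0, 0, 0, 0.3], [0, 0, 0, 0, 0.3], [0, 0, 0, 0, 0.3]])

```text
clock: 15.4
position: [0.459, -0.1677, 0.016]
tool_rot: [-3.141, 0.002, 3.141]
force: [-1.3, 1.1, 8.0]
grip_width: 0.0412
finger_force: 39.4
```

Request:
jog_arm(motion=[[0, 0, -0.3, 0, 0.3], [0, 0, -0.8, 0, 0.3], [0, 0, -0.9, 0, 0.3], [0, 0, -0.8, 0, 0.3], [0, 0.3, -0.5, 0, 0.3], [0, 0.8, 0, 0, 0.3], [-0.08, 1, 0, 0, 0.3], [-0.08, 1, 0, 0, 0.3], [-0.08, 1, 0, 0, 0.3], [-0.08, 1, 0, 0, 0.3], [-0.08, 1, 0, 0, 0.3], [-0.08, 1, 0, 0, 0.3]])

```text
clock: 16.6
position: [0.4731, 0.0467, 0.115]
tool_rot: [3.142, 0.001, 3.141]
force: [0.5, -0.2, -1.0]
grip_width: 0.0408
finger_force: 40.6
```

Request:
jog_arm(motion=[[-0.08, 1, 0, 0, 0.3], [-0.08, 1, 0, 0, 0.3], [-0.08, 1, 0, 0, 0.3], [-0.08, 1, 0, 0, 0.3], [-0.08, 1, 0, 0, 0.3], [-0.08, 1, 0, 0, 0.3], [-0.08, 1, 0, 0, 0.3], [-0.04, 1, 0, 0, 0.3], [0, 1, 0, 0, 0.3], [0, 0.8, 0, 0, 0.3], [0, 0.4, 0, 0, 0.3], [0, 0, 0, 0, 0.3]])

```text
clock: 17.8
position: [0.4907, 0.3527, 0.1145]
tool_rot: [3.141, 0.0, -3.14]
force: [-0.1, 0.5, -0.8]
grip_width: 0.0409
finger_force: 40.6
```

Request:
jog_arm(motion=[[0, 0.35, 0, 0, 0.3], [0, 0.17, 0.4, 0, 0.3], [0, 0, 0.8, 0, 0.3], [0, 0, 0.8, 0, 0.3], [0, 0, 0.6, 0, 0.3], [0, 0, 0.3, 0, 0.3], [0, 0, 0.1, 0, 0.3], [0, 0, 0, 0, 0.3], [0, 0, 0, 0, 0.3]])

```text
clock: 18.7
position: [0.4916, 0.3673, 0.0248]
tool_rot: [3.141, 0.001, 3.141]
force: [0.5, 0.8, -0.7]
grip_width: 0.0408
finger_force: 40.6
```

Request:
jog_arm(motion=[[0, 0, 0.08, 0, 0.3], [0, 0, 0.08, 0, 0.3], [0, 0, 0.03, 0, 0.3], [0, 0, 0, 0, 0.55], [0, 0, 0, 0, 0.75], [0, 0, 0, 0, 0.75], [0, 0, -0.3, 0, 0.75], [0, 0, -0.8, 0, 0.75], [0, 0, -0.9, 0, 0.75], [0, 0, -0.8, 0, 0.75], [0, 0, -0.4, 0, 0.75], [0, -0.4, 0, 0, 0.8]])

```text
clock: 19.9
position: [0.4914, 0.3566, 0.116]
tool_rot: [3.139, 0.002, -3.14]
force: [-0.5, -0.5, 0.7]
grip_width: 0.0682
finger_force: 0.0
```

Request:
jog_arm(motion=[[0.05, -0.8, 0, 0, 0.8], [0.05, -0.95, 0, 0, 0.8], [0.05, -0.95, 0, 0, 0.8], [0.05, -0.95, 0, 0, 0.8], [0.05, -0.95, 0, 0, 0.8], [0.05, -0.95, 0, 0, 0.8], [0.05, -0.8, 0, 0, 0.8], [0.05, -0.5, 0, 0, 0.8], [0, -0.1, 0, 0, 0.8], [0, 0, 0, 0, 0.8]])

```text
clock: 20.9
position: [0.479, 0.1467, 0.1141]
tool_rot: [3.141, -0.0, 3.141]
force: [0.4, 0.5, 0.2]
grip_width: 0.0679
finger_force: 0.0
```

Request:
jog_arm(motion=[[0, 0.08, 0.4, 0, 0.8], [0, 0, 0.8, 0, 0.8], [0, 0, 0.9, 0, 0.8], [0, 0, 0.75, 0, 0.8], [0, 0, 0.33, 0, 0.8], [0, 0, 0.12, 0, 0.8], [0, 0, 0, 0, 0.8], [0, 0, 0, 0, 0.3], [0, 0, 0, 0, 0.3], [0, 0, 0, 0, 0.3], [0, 0, 0, 0, 0.3], [0, 0, 0, 0, 0.3]])

```text
clock: 22.1
position: [0.4796, 0.1493, 0.0163]
tool_rot: [3.141, 0.002, 3.141]
force: [-1.4, 0.6, 8.2]
grip_width: 0.0407
finger_force: 39.3
```

Request:
jog_arm(motion=[[0, 0, -0.3, 0, 0.3], [0, 0, -0.8, 0, 0.3], [0, 0, -0.9, 0, 0.3], [0, 0, -0.8, 0, 0.3], [0, -0.3, -0.5, 0, 0.3], [0, -0.8, 0, 0, 0.3], [0, -1, 0, 0, 0.3], [0, -1, 0, 0, 0.3], [0, -1, 0, 0, 0.3], [0, -1, 0, 0, 0.3], [0, -1, 0, 0, 0.3], [0, -1, 0, 0, 0.3]])

```text
clock: 23.3
position: [0.4789, -0.0653, 0.1152]
tool_rot: [-3.141, 0.001, 3.141]
force: [0.0, 0.1, -2.3]
grip_width: 0.0407
finger_force: 40.8
```

Request:
jog_arm(motion=[[0, -1, 0, 0, 0.3], [0, -1, 0, 0, 0.3], [0, -1, 0, 0, 0.3], [0, -1, 0, 0, 0.3], [0, -1, 0, 0, 0.3], [0, -1, 0, 0, 0.3], [0, -1, 0, 0, 0.3], [0, -1, 0, 0, 0.3], [0, -1, 0, 0, 0.3], [0, -0.9, 0, 0, 0.3], [0, -0.6, 0, 0, 0.3], [0, -0.2, 0, 0, 0.3]])

```text
clock: 24.5
position: [0.4781, -0.387, 0.115]
tool_rot: [-3.141, 0.0, 3.139]
force: [-0.8, 1.6, -0.9]
grip_width: 0.0411
finger_force: 40.8
```

Request:
jog_arm(motion=[[0, 0, 0, 0, 0.3], [0, 0, 0, 0, 0.3]])

```text
clock: 24.7
position: [0.479, -0.3838, 0.1146]
tool_rot: [3.141, 0.0, -3.141]
force: [0.2, 0.0, -0.1]
grip_width: 0.0405
finger_force: 40.8
```

Request:
jog_arm(motion=[[0, -0.05, 0.4, 0, 0.3], [0, 0, 0.8, 0, 0.3], [0, 0, 0.8, 0, 0.3], [0, 0, 0.6, 0, 0.3], [0, 0, 0.28, 0, 0.3], [0, 0, 0.1, 0, 0.3], [0, 0, 0, 0, 0.3], [0, 0, 0, 0, 0.3]])

```text
clock: 25.5
position: [0.4792, -0.3867, 0.0257]
tool_rot: [-3.141, 0.001, 3.141]
force: [0.2, -0.0, -0.9]
grip_width: 0.041
finger_force: 40.8
```

Request:
jog_arm(motion=[[0, 0, 0.1, 0, 0.3], [0, 0, 0.08, 0, 0.3], [0, 0, 0.02, 0, 0.3], [0, 0, 0, 0, 0.55], [0, 0, 0, 0, 0.75], [0, 0, 0, 0, 0.75], [0, 0, -0.3, 0, 0.75], [0, 0, -0.8, 0, 0.75], [0, 0, -0.9, 0, 0.75], [0, 0, -0.8, 0, 0.75], [0, 0, -0.5, 0, 0.75], [0, 0.4, 0, 0, 0.75]])

```text
clock: 26.7
position: [0.4792, -0.3762, 0.1201]
tool_rot: [-3.139, 0.003, 3.139]
force: [0.3, -0.3, -0.3]
grip_width: 0.0641
finger_force: 0.0
```

Request:
jog_arm(motion=[[0.03, 0.8, 0, 0, 0.75], [0.03, 1, 0, 0, 0.75], [0.03, 1, 0, 0, 0.75], [0.03, 1, 0, 0, 0.75], [0, 1, 0, 0, 0.75], [0, 1, 0, 0, 0.75], [0, 1, 0, 0, 0.75], [0, 1, 0, 0, 0.75], [0, 1, 0, 0, 0.75], [0, 1, 0, 0, 0.75], [0, 1, 0, 0, 0.75], [0, 0.8, 0, 0, 0.75]])

```text
clock: 27.9
position: [0.4744, -0.0243, 0.1173]
tool_rot: [3.141, -0.001, -3.141]
force: [0.2, 0.1, 0.5]
grip_width: 0.0639
finger_force: 0.0
```

Request:
jog_arm(motion=[[0, 0.45, 0, 0, 0.75], [0, 0.1, 0, 0, 0.75], [0, 0, 0, 0, 0.75], [0, 0, 0, 0, 0.75]])

```text
clock: 28.3
position: [0.4752, -0.0111, 0.1178]
tool_rot: [-3.141, -0.0, 3.14]
force: [-0.6, 0.2, 0.6]
grip_width: 0.0636
finger_force: 0.0
```

Request:
jog_arm(motion=[[0, 0.03, 0.3, 0, 0.75], [0, 0, 0.8, 0, 0.75], [0, 0, 0.9, 0, 0.75], [0, 0, 0.8, 0, 0.75], [0, 0, 0.4, 0, 0.75], [0, 0, 0.14, 0, 0.75], [0, 0, 0, 0, 0.75], [0, 0, 0, 0, 0.15], [0, 0, 0, 0, 0.15], [0, 0, 0, 0, 0.15], [0, 0, 0, 0, 0.15], [0, 0, 0, 0, 0.15]])

```text
clock: 29.5
position: [0.4758, -0.0092, 0.0186]
tool_rot: [-3.142, 0.001, 3.141]
force: [-1.8, -0.0, 11.5]
grip_width: 0.0286
finger_force: 38.6
```

Request:
jog_arm(motion=[[0, 0, -0.3, 0, 0.15], [0, 0, -0.8, 0, 0.15], [0, 0, -0.9, 0, 0.15], [0, 0, -0.8, 0, 0.15], [0, -0.3, -0.5, 0, 0.15], [-0.05, -0.8, 0, 0, 0.15], [-0.05, -1, 0, 0, 0.15], [-0.05, -1, 0, 0, 0.15], [-0.05, -1, 0, 0, 0.15], [-0.05, -1, 0, 0, 0.15], [-0.05, -1, 0, 0, 0.15], [-0.04, -1, 0, 0, 0.15]])

```text
clock: 30.7
position: [0.4853, -0.2234, 0.1176]
tool_rot: [-3.141, 0.001, 3.141]
force: [0.4, 1.0, -0.8]
grip_width: 0.0286
finger_force: 39.7
```

Request:
jog_arm(motion=[[0, -1, 0, 0, 0.15], [0, -1, 0, 0, 0.15], [0, -0.6, 0, 0, 0.15], [0, -0.26, 0, 0, 0.15], [0, 0, 0, 0, 0.15], [0, 0, 0, 0, 0.15]])

```text
clock: 31.3
position: [0.4856, -0.3068, 0.117]
tool_rot: [3.141, 0.0, -3.141]
force: [-0.2, 0.3, -1.4]
grip_width: 0.0287
finger_force: 39.7
```

Request:
jog_arm(motion=[[0, -0.05, 0.4, 0, 0.15], [0, 0, 0.8, 0, 0.15], [0, 0, 0.8, 0, 0.15], [0, 0, 0.6, 0, 0.15], [0, 0, 0.28, 0, 0.15], [0, 0, 0.1, 0, 0.15], [0, 0, 0, 0, 0.15], [0, 0, 0, 0, 0.15]])

```text
clock: 32.1
position: [0.4858, -0.3095, 0.028]
tool_rot: [-3.141, 0.001, 3.141]
force: [-0.7, 0.0, -1.0]
grip_width: 0.0284
finger_force: 39.7
```

Request:
jog_arm(motion=[[0, 0, 0.1, 0, 0.15], [0, 0, 0.08, 0, 0.15], [0, 0, 0.02, 0, 0.15], [0, 0, 0, 0, 0.4], [0, 0, 0, 0, 0.6], [0, 0, 0, 0, 0.6], [0, 0, -0.3, 0, 0.6], [0, 0, -0.8, 0, 0.6], [0, 0, -0.9, 0, 0.6], [0, 0, -0.9, 0, 0.6], [0, 0, -0.9, 0, 0.6], [0, 0.4, -0.4, 0, 0.6]])

```text
clock: 33.3
position: [0.4859, -0.2988, 0.1501]
tool_rot: [-3.14, 0.003, 3.139]
force: [-0.1, 0.6, 0.4]
grip_width: 0.0512
finger_force: 0.0
```

Request:
jog_arm(motion=[[0, 0.8, 0, 0, 0.6], [0, 1, 0, 0, 0.6], [0, 1, 0, 0, 0.6], [0, 1, 0, 0, 0.6], [0, 1, 0, 0, 0.6], [0, 0.5, 0, 0, 0.6], [0, 0, 0, 0, 0.6], [0, 0, 0, 0, 0.6]])

```text
clock: 34.1
position: [0.4854, -0.1383, 0.1474]
tool_rot: [-3.141, -0.0, -3.141]
force: [0.6, -0.0, -0.3]
grip_width: 0.0511
finger_force: 0.0
```

Run:
```python
from workcell import bot
import cv2
for n in("scene","top"):
    p=bot.grab_frame(n)["pixels"][:,:,::-1]
    cv2.imwrite(f"pics/{n}9.png",cv2.resize(p,(800,600),interpolation=cv2.INTER_CUBIC))
```

```text
(no output)
```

View pics/scene9.png

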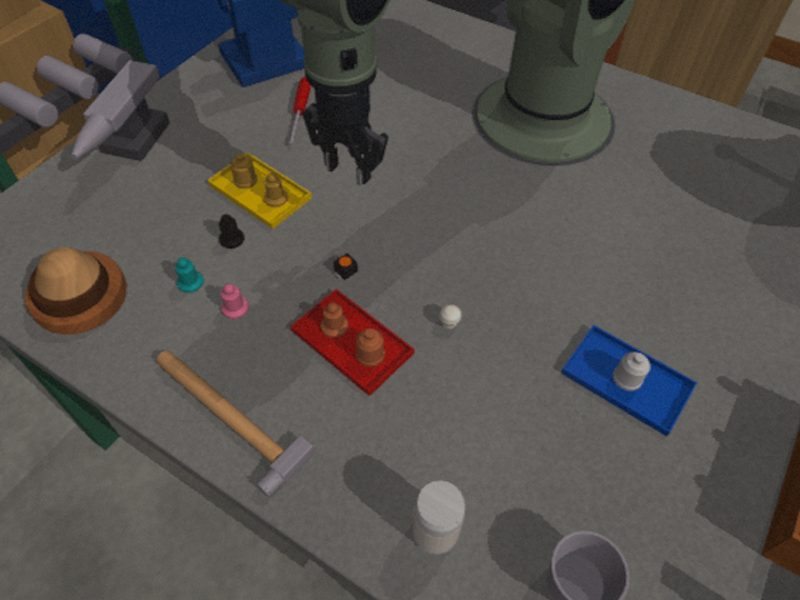

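View pics/top9.png

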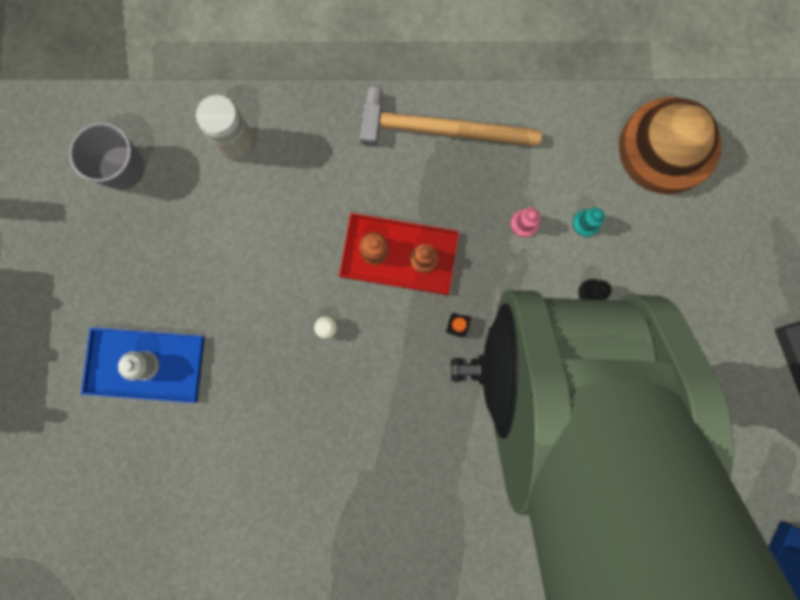

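All five parts stand upright in their trays: brass at (243,170) and (274,190), copper at (333,319) and (370,347), aluminium at (631,370) in the scene view. The tape and opal have not moved, and the arm is clear.

```bash
python3 -c "
from workcell import bot
print(bot.job_done())"
```

```text
the job is handed in; nothing more can be done
None
```

All five lamp parts stand released in their trays (brass in yellow, copper in red, aluminium in blue), the tape and opal look unmoved, and the job was handed in at about 34 s; no verdict came back.

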